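# Torque the scanner stand's clamp nut to the click

### The arm

A 7-joint arm with a two-finger parallel gripper is mounted at the origin on a cart in front of the work surface, level with it; the furniture and walls round the work are solid. World frame = base frame: x ahead of the robot, y to its left, z up, the work surface at z = 0. Lengths are in m, angles in rad, forces in N, time in s.
With the tool pointing down it reaches from about 0.35 to 0.775 m from the base axis. Payload 3.1 kg.
Tool frame: the origin (TCP) lies at the very end of the fingers, on their centre line; the grasp point (between the pads) lies 19 mm behind it (r.pinch_z is the distance from the TCP to the grasp point, in m); z points along the fingers, y is the line along which they close (so a half turn about z gives the same grasp; the last joint's range is limited). The gripper opens to 85 mm and grips with 20 to 120 N. Pads are 22 mm wide; open, the fingers measure 114 mm over their backs; the gripper's body (76 mm by 85 mm) begins 54 mm behind the grasp point. The pads swing forward as they close: fully open they stand 13 mm farther back than shut.
Start: joints at [1.257, 0.311, 0.014, 1.512, -0.004, 1.319, -0.027], TCP at [0.148, -0.53, 0.231] pointing down, gripper open.
Joint ranges: [-2.7, 2.7], [-0.3, 1.91], [-1.27, 1.3], [0.12, 2.57], [-1.44, 4.58], [0.2, 2.03], [-3.05, 3.05]. Speed limits (rad/s): [2.79, 2.79, 3.14, 3.14, 3.14, 3.14, 3.14].

### API

Orientations are given as [roll, pitch, yaw] about the fixed x, y, z axes, in that order (R = Rz(yaw) Ry(pitch) Rx(roll)).
In Python, from bench import r, viewer gives the robot as it stands.
- The arm moves only by the tool servo_tool, never from a script. Its argument "plan" is a list of rows, each an object with "offset": the shift along the tool's x, y, z in mm, a list of three; "twist": the turn, a rotation vector about the tool's x, y, z in degrees, a list of three; "grip": the closure, from 0 (fully open) to 1 (shut). In form: [{"offset": [x, y, z], "twist": [rx, ry, rz], "grip": grip}, ...]. A call has 1 to 5 rows; each row shifts and turns the commanded pose from where the row before left it, along the tool's axes as they then stand; what a row does not reach is not made up. A row lasts 1/12 s, in which the tool goes at most 41.7 mm and 7.16 degrees, less where a joint would pass 70% of its speed; a pose out of reach is approached as far as the arm can. A call is refused whole if a number of a shift passes 41.7 or a number of a turn 7.16, either way. A call with a gripper value outside its range is refused whole. The fingers move at their own pace and stop on an object; "newtons" is the grip in N (left out, the last holds). Time passes only in rows, so rows that do not move let the fingers close. It gives the time, the measured TCP pose, the force, the opening and the grip force at its end, in the units of the state.
- r.state(): the state, without advancing time (a new reading comes with each control period).
- viewer.capture(name): name is "scene" or "top" or "wrist"; returns a dict with "frame" (420x560x3 uint8, red, green, blue), "fx", "fy", "cx", "cy" (pixels), "world_to_cam" (4x4, takes a point from world to camera coordinates); the wrist camera has in their place "T_tool_cam" (4x4, takes a point from camera to tool coordinates, whose origin is the TCP and whose axes are the flange's). Camera axes: x right, y up, looking along -z (the intrinsics and any distortion apply to the point x, -y, -z); pixel columns grow to the right and rows downward; lengths in m; the calibration is good to about 2 mm. A picture is of the moment at which its call begins: read the wrist's pose just before it. There is no depth.
- r.close_job(): hands the job in; it is judged then, once.
The state is a dict: "time_s": time; "joints": joint angles; "joint_vel": joint speeds; "joint_efforts": joint torques, N m; "eef_pos": TCP position; "tool_rot": TCP orientation; "wrist_force": force on the tool from outside, world axes, zero at the start; "ft_torque": the same for the moment, N m; "finger_gap": finger opening in m; "grip_force": force on a finger pad.
Only numpy, scipy, OpenCV 4.12 (cv2) and the standard library are available. Lean on these libraries where they do the work, as an engineer would, in place of code of your own. Each camera call takes 0.05 s, during which the arm holds its last target. There are 200 camera calls.

### The job

The clamp nut of the barcode scanner's stand is only part tight. Take the T-grip torque driver out of its holder, seat its square socket fully on the nut and turn it clockwise (seen from above) until the driver breaks over with a click, stopping at once without driving on past the click. Then lift the driver off and stand it back upright in its holder, fully down.

Things in the scene. Friction and masses are not known exactly. Their poses are not given: they have to be found in the camera images.
- driver_grip (a point): Centre of the T-grip of the loose torque driver (about 0.25 kg, upright, z up). The grip is a black bar 66 mm along its x, 28 mm along its y (pinch it this way) and 40 mm high. This point lies on the driver's axis, 106 mm above the socket's lower end. Below the grip: a silver barrel 30 mm wide and 28 mm high, a thin shaft, the square socket.
- driver_socket (a point): Centre of the open lower end of the driver's steel square socket, on the driver's axis, z up. The socket is 31 mm wide outside (40 mm over its corners), 23 mm deep, 22.2 mm across its inner flats (1.1 mm play a side on the nut). While not clicked, inner flats face the T-grip's x axis and every 90 deg from it.
- driver_click (a joint): Break-over, rad: turn of the T-grip against the socket. 0 = not clicked, held by a preloaded spring; hard stop at 0.32. Turned clockwise on the nut it stays near 0 until about 0.6 N m, then breaks over: torque falls by a quarter by 0.1 rad and to less than half by 0.2. Driving on beyond 0.28 is too far. It springs back to 0 when eased or let go.
- nut_seat (a point): Centre of the steel square nut's foot, on its washer, 14 mm above the table; z up along the nut's axis. Nut 20 mm across flats, 18 mm high, its top 4 mm a round cone; flats face its x axis and every 90 deg from it. Tightens clockwise from above: starts to move at about 0.35 N m, gets stiffer, clicks after about 20 to 55 deg (differs each time), stays where left.
- stand: Scanner stand fixed to the table: dark steel base plate 12 mm thick; origin on the table right under the nut, z up, x from the nut towards the cradle, where a hand scanner lies 65 to 190 mm behind the nut, top below 80 mm. Seated, the socket's lower end rests on the nut's 42 mm wide washer.
- holder_floor (a point): Centre of the floor of the fixed black holder, 10 mm above the table: an upright round tube, 36 mm high above this floor, 50 mm inside and 58 mm outside diameter, on a 90 mm round foot. The driver stands in it on its socket's lower end, at any yaw.
There are look-alikes about, which are no part of the job. What is shaped like the part that bears driver_grip but orange or red is not meant.

How it is judged:
By the outcome, as a careful person would: the job done as asked, in the order asked, and still so for the second after the job is handed in, with the robot touching nothing.
It also fails if it takes over 72 s, if anything falls off the work surface, if the arm or the gripper's body presses on something with over 40 N, if the wrist force passes 120 N, or if a joint passes its speed limit or range.

## Working session

There is one attempt and no reset: what is moved stays moved. The work goes in short steps, Python scripts to look and compute and a tool call to move; the robot and the scene stay as the last step left them, time stands still between calls to the robot, and variables do not carry over. Pictures are saved under pics/ and viewed, at most 10 in all, crops included, and the job is handed in when it is done.

Besides the shell and the picture viewer there is one more tool, called after "Request:" by a JSON object that holds its "api" and its "payload". servo_tool: Moves the arm, as the interface text tells. Its arguments: {"type":"object","properties":{"plan":{"type":"array","items":{"type":"object","properties":{"offset":{"type":"array","items":{"type":"number"}},"twist":{"type":"array","items":{"type":"number"}},"grip":{"type":"number"}}}},"newtons":{"type":"number"}},"required":["plan"]}

```bash
mkdir -p pics; ls; cat > h.py <<'E'
import numpy as np, cv2
from bench import r, viewer
def cap(n,f=None):
    s=r.state(); c=viewer.capture(n)
    if f: cv2.imwrite('pics/'+f,c['frame'][:,:,::-1])
    return s,c
def ray(c,s,u,v):
    d=np.array([(u-c['cx'])/c['fx'],-(v-c['cy'])/c['fy'],-1.])
    if 'world_to_cam' in c: T=np.linalg.inv(c['world_to_cam'])
    else:
        from scipy.spatial.transform import Rotation as R
        W=np.eye(4); W[:3,:3]=R.from_euler('xyz',s['tool_rot']).as_matrix(); W[:3,3]=s['eef_pos']; T=W@c['T_tool_cam']
    return T[:3,3],T[:3,:3]@d
def onz(c,s,u,v,z):
    o,d=ray(c,s,u,v); return o+d*(z-o[2])/d[2]
def proj(c,s,p):
    from scipy.spatial.transform import Rotation as R
    if 'world_to_cam' in c: M=c['world_to_cam']
    else:
        W=np.eye(4); W[:3,:3]=R.from_euler('xyz',s['tool_rot']).as_matrix(); W[:3,3]=s['eef_pos']; M=np.linalg.inv(W@c['T_tool_cam'])
    q=M@np.r_[p,1]; return c['cx']+c['fx']*q[0]/-q[2], c['cy']-c['fy']*q[1]/-q[2]
E
python3 - <<'E'
from h import *
s,c=cap('top','top.png'); s2,d=cap('scene','scene.png')
print(s); print({k:v for k,v in c.items() if k!='frame'}); print({k:v for k,v in d.items() if k!='frame'})
cv2.imwrite('pics/both.png',cv2.resize(np.hstack([c['frame'],d['frame']])[:,:,::-1],(800,300),interpolation=cv2.INTER_AREA))
E
```

```text
pics
{'time_s': 0.0, 'joints': array([ 1.25730825,  0.31173079,  0.01398059,  1.51309754, -0.00440115,
        1.31921375, -0.02719727]), 'joint_vel': array([-0.00151547,  0.00164346, -0.00135538,  0.00064092,  0.00045375,
        0.00080608,  0.00107463]), 'joint_efforts': array([-3.03068964e-04, -3.79916811e+01,  1.45930834e-01, -2.30589634e+01,
        1.23359385e-02,  1.36551497e-02, -1.61656817e-05]), 'eef_pos': array([ 0.14746413, -0.52907942,  0.23020191]), 'tool_rot': array([-3.13917580e+00,  9.36283950e-05,  2.71878103e-01]), 'wrist_force': array([0.08462533, 0.23853678, 0.15347454]), 'ft_torque': array([ 0.11071007, -0.00553436, -0.02079866]), 'grip_force': 0.0, 'finger_gap': 0.08546481508207379}
{'fx': 482.0443685484748, 'fy': 482.0443685484748, 'cx': 275.39304888243817, 'cy': 212.71052147999472, 'world_to_cam': array([[-0.01704539, -0.99973703, -0.01534008,  0.0405643 ],
       [ 0.98782951, -0.01921073,  0.15434961, -0.52949017],
       [-0.15460372, -0.01252243,  0.9878972 , -1.17431711],
       [ 0.        ,  0.        ,  0.        ,  1.        ]])}
{'fx': 449.84253137420586, 'fy': 449.84253137420586, 'cx': 277.03756773810557, 'cy': 214.55604932175316, 'world_to_cam': array([[-0.79366775, -0.60830354, -0.00763613,  0.42951432],
       [ 0.30453641, -0.40813932,  0.8606276 , -0.23071315],
       [-0.52663942,  0.68072689,  0.50917759, -0.63020414],
       [ 0.        ,  0.        ,  0.        ,  1.        ]])}
```

View pics/top.png

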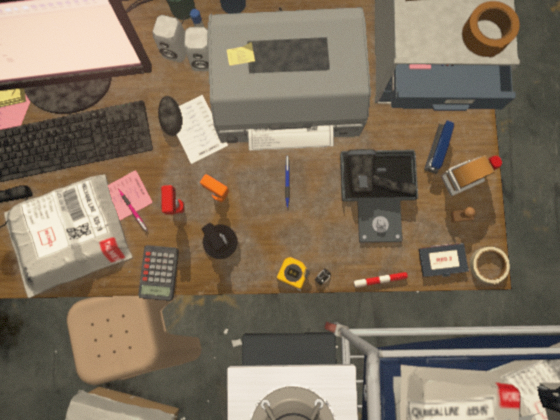

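View pics/scene.png

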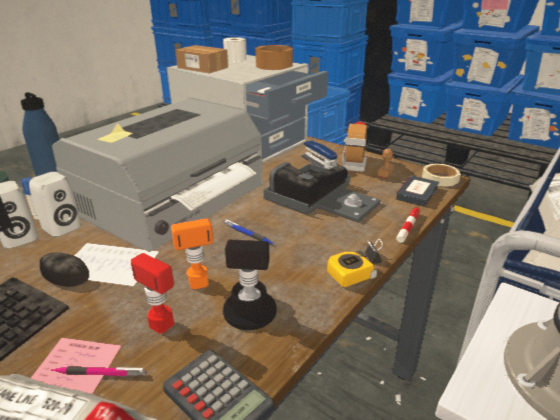

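Candidates for the driver: the black T-grip in its black holder (top 220,240; scene 247,255), the red look-alike (top 172,200; scene 153,275) and the orange look-alike (top 213,186; scene 193,240). I choose the black one. The nut is at top (380,225), scene (352,202). Next, a close crop and a measurement.

```bash
python3 - <<'E'
from h import *
t=cv2.imread('pics/top.png'); s=cv2.imread('pics/scene.png')
a=cv2.resize(t[205:275,180:260],(400,350),interpolation=cv2.INTER_CUBIC)
b=cv2.resize(t[190:260,340:420],(400,350),interpolation=cv2.INTER_CUBIC)
e=cv2.resize(s[230:330,210:290],(200,250),interpolation=cv2.INTER_CUBIC); e2=cv2.resize(s[170:230,310:390],(333,250),interpolation=cv2.INTER_CUBIC)
z=np.zeros((250,800,3),np.uint8); z[:,:200]=e; z[:,210:543]=e2
cv2.imwrite('pics/crop.png',np.vstack([np.hstack([a,b]),z]))
_,c=cap('top');_,d=cap('scene')
# approximate: rays
for n,cc,p,zz in [('grip top',c,(222,231),.135),('grip scene',d,(247,254),.116),('nut top',c,(380,224),.032),('nut scene',d,(353,200),.032),('holder top',c,(220,242),.046)]:
    print(n,onz(cc,None,*p,zz).round(4))
E
```

```text
grip top [0.475  0.1541 0.135 ]
grip scene [0.4643 0.1753 0.116 ]
nut top [ 0.4976 -0.2325  0.032 ]
nut scene [ 0.4885 -0.2139  0.032 ]
holder top [0.4582 0.1702 0.046 ]
```

View pics/crop.png

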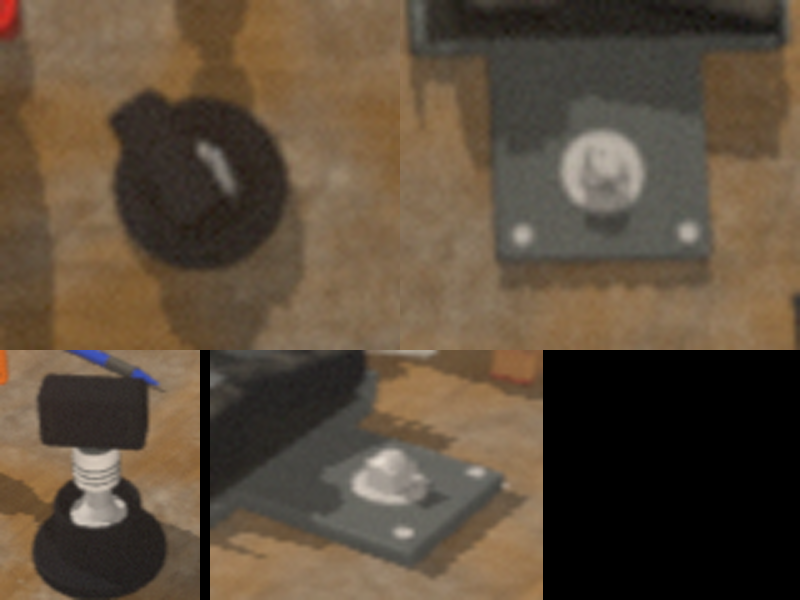

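The close crop confirms the black T-grip driver standing in the black holder: foot disc centre at top (220,241). The nut on its washer is at top (380,224), scene (353,202). I'll move towards the nut for a wrist look on the way.

Request:
{"api": "servo_tool", "payload": {"plan": [{"offset": [34, -20.5, -7], "twist": [0, 0, 0], "grip": 0}, {"offset": [34, -20.5, -7], "twist": [0, 0, 0], "grip": 0}, {"offset": [34, -20.5, -7], "twist": [0, 0, 0], "grip": 0}, {"offset": [34, -20.5, -7], "twist": [0, 0, 0], "grip": 0}, {"offset": [34, -20.5, -7], "twist": [0, 0, 0], "grip": 0}]}}

```text
time_s: 0.62
eef_pos: [0.2848, -0.3838, 0.2665]
tool_rot: [-3.142, 0.0, 0.271]
wrist_force: [0.6, -0.1, 0.4]
finger_gap: 0.0851
grip_force: 0.0
```

Request:
{"api": "servo_tool", "payload": {"plan": [{"offset": [34, -20.5, -7], "twist": [0, 0, 0], "grip": 0}, {"offset": [34, -20.5, -7], "twist": [0, 0, 0], "grip": 0}, {"offset": [34, -20.5, -7], "twist": [0, 0, 0], "grip": 0}, {"offset": [34, -20.5, -7], "twist": [0, 0, 0], "grip": 0}, {"offset": [34, -20.5, -7], "twist": [0, 0, 0], "grip": 0}]}}

```text
time_s: 1.03
eef_pos: [0.4209, -0.2394, 0.3017]
tool_rot: [3.141, 0.0, 0.272]
wrist_force: [0.7, -0.9, -0.0]
finger_gap: 0.0855
grip_force: 0.0
```

```bash
python3 - <<'E'
from h import *
_,c=cap('top');_,d=cap('scene')
for n,cc,p,zz in [('grip scene',d,(247.2,254.8),.116),('washer top',c,(380.4,224.4),.014),('washer scene',d,(353.5,202.4),.014),('foot top',c,(220.2,241.4),.008)]:
    print(n,onz(cc,None,*p,zz).round(4))
s,w=cap('wrist','w1.png'); print(s['time_s'],s['eef_pos'],s['tool_rot'],w['T_tool_cam'].round(3),w['fx'],[k for k in w if k!='frame'])
print(proj(w,s,[.49,-.225,.014]))
E
```

```text
grip scene [0.4626 0.1767 0.116 ]
washer top [ 0.4989 -0.2372  0.014 ]
washer scene [ 0.4969 -0.2341  0.014 ]
foot top [0.4634 0.1746 0.008 ]
1.1333 [ 0.425934   -0.23307571  0.30256157] [-3.13968464 -0.0065049   0.28705486] [[-0.     0.95   0.312  0.08 ]
 [ 1.     0.    -0.     0.001]
 [-0.     0.312 -0.95  -0.144]
 [ 0.     0.     0.     1.   ]] 357.185986063774 ['fx', 'fy', 'cx', 'cy', 'T_tool_cam']
(np.float64(290.7956703134416), np.float64(106.30775170529837))
```

View pics/w1.png

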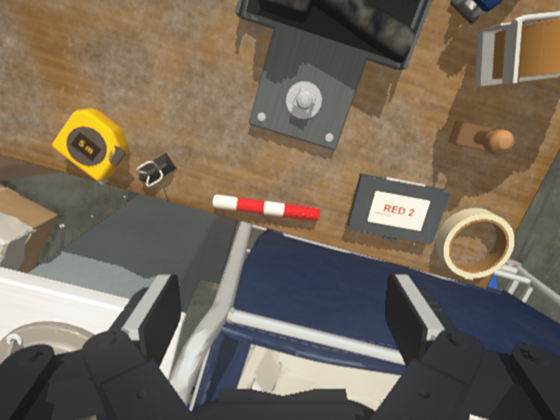

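Wrist view: the washer and nut are at (304,100) on the dark plate, with clutter in front of it and the fingers at the bottom. I'll go closer over the nut to get its position and yaw.

Request:
{"api": "servo_tool", "payload": {"plan": [{"offset": [12, 2, 36], "twist": [0, 0, 0], "grip": 0}, {"offset": [12, 2, 36], "twist": [0, 0, 0], "grip": 0}, {"offset": [12, 2, 36], "twist": [0, 0, 0], "grip": 0}, {"offset": [12, 2, 36], "twist": [0, 0, 0], "grip": 0}, {"offset": [12, 2, 36], "twist": [0, 0, 0], "grip": 0}]}}

```text
time_s: 1.6
eef_pos: [0.4798, -0.2361, 0.1194]
tool_rot: [3.141, 0.001, 0.269]
wrist_force: [0.8, -1.2, 1.0]
finger_gap: 0.0858
grip_force: 0.0
```

Request:
{"api": "servo_tool", "payload": {"plan": [{"offset": [0, 0, 0], "twist": [0, 0, 0], "grip": 0}, {"offset": [0, 0, 0], "twist": [0, 0, 0], "grip": 0}]}}

```text
time_s: 1.77
eef_pos: [0.4782, -0.2347, 0.119]
tool_rot: [-3.138, 0.005, 0.271]
wrist_force: [0.2, 0.1, 0.1]
finger_gap: 0.0852
grip_force: 0.0
```

```bash
python3 - <<'E'
from h import *
s,w=cap('wrist','w2.png'); print(s['time_s'],s['eef_pos'],s['tool_rot'])
u,v=proj(w,s,[.498,-.236,.014]); print(u,v); u=int(u);v=int(v)
a=max(v-50,0); b=max(u-65,0); print('crop org',b,a)
cv2.imwrite('pics/nut.png',cv2.resize(w['frame'][a:a+100,b:b+130,::-1],(780,600),interpolation=cv2.INTER_CUBIC))
for i in range(3): print(r.state()['eef_pos'],r.state()['tool_rot'])
E
```

```text
1.7667 [ 0.47819359 -0.23473709  0.11900125] [-3.13774613  0.00525809  0.27106946]
290.5195684102429 179.48223431882198
crop org 225 129
[ 0.47977172 -0.23571917  0.12144287] [-3.14147898e+00  1.40247330e-03  2.70351915e-01]
[ 0.47977172 -0.23571917  0.12144287] [-3.14147898e+00  1.40247330e-03  2.70351915e-01]
[ 0.47977172 -0.23571917  0.12144287] [-3.14147898e+00  1.40247330e-03  2.70351915e-01]
```

View pics/nut.png

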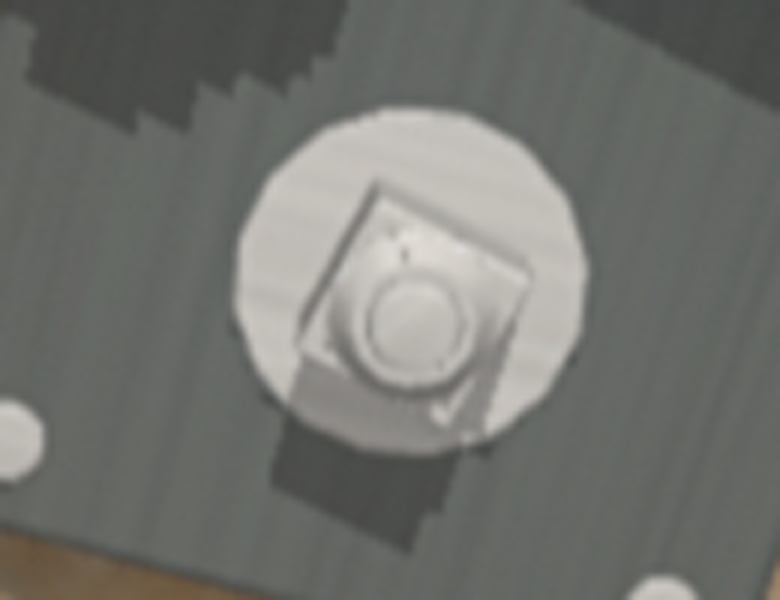

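Nut crop: washer ellipse centre at crop (411,280); nut top corners at crop (380,185), (532,270) and (300,348). Next, I'll compute position and yaw.

```bash
python3 - <<'E'
from h import *
w=viewer.capture('wrist')
s=dict(eef_pos=np.array([.4794,-.2355,.12]),tool_rot=np.array([-3.1413,.002,.271]))
P=lambda x,y,z:onz(w,s,225+x/6,129+y/6,z)
print('washer',P(411.5,280.5,.014))
A,B,C=[P(*q,.028) for q in [(380,185),(532,270),(300,348)]]
for q in (B-A,C-A): print(np.linalg.norm(q),np.degrees(np.arctan2(q[1],q[0])))
print('mid BC',(B+C)/2,'cone',P(416,325,.032))
print(P(236,280,.014)-P(587,280,.014))
E
```

```text
washer [ 0.50262177 -0.23849249  0.014     ]
0.019687648988548304 -103.84314108016805
0.02079008753845604 169.82994334287227
mid BC [ 0.50261118 -0.23851541  0.028     ] cone [ 0.50182397 -0.23869219  0.032     ]
[-0.01121799  0.04038276  0.        ]
```

Nut at about (0.5025, -0.2385), yaw about -12° (mod 90). The edges come out at 20 mm, so this fits. Now to the driver.

Request:
{"api": "servo_tool", "payload": {"plan": [{"offset": [0, 0, -40], "twist": [0, 0, 0], "grip": 0}, {"offset": [7.5, -33.4, -20], "twist": [0, 0, 0], "grip": 0}, {"offset": [7.5, -33.4, -20], "twist": [0, 0, 0], "grip": 0}, {"offset": [7.5, -33.4, -20], "twist": [0, 0, 0], "grip": 0}, {"offset": [7.5, -33.4, -20], "twist": [0, 0, 0], "grip": 0}]}}

```text
time_s: 2.28
eef_pos: [0.4741, -0.0974, 0.2457]
tool_rot: [3.137, -0.005, 0.27]
wrist_force: [0.6, 0.4, 0.4]
finger_gap: 0.0854
grip_force: 0.0
```

Request:
{"api": "servo_tool", "payload": {"plan": [{"offset": [7.5, -33.4, -20], "twist": [0, 0, 0], "grip": 0}, {"offset": [7.5, -33.4, 0], "twist": [0, 0, 0], "grip": 0}, {"offset": [7.5, -33.4, 0], "twist": [0, 0, 0], "grip": 0}, {"offset": [7.5, -33.4, 0], "twist": [0, 0, 0], "grip": 0}, {"offset": [7.5, -33.4, 0], "twist": [0, 0, 0], "grip": 0}]}}

```text
time_s: 2.7
eef_pos: [0.4655, 0.074, 0.2649]
tool_rot: [3.138, -0.007, 0.27]
wrist_force: [0.2, 0.1, -0.5]
finger_gap: 0.0854
grip_force: 0.0
```

Request:
{"api": "servo_tool", "payload": {"plan": [{"offset": [7.5, -33.4, 0], "twist": [0, 0, 0], "grip": 0}, {"offset": [7.5, -33.4, 0], "twist": [0, 0, 0], "grip": 0}, {"offset": [7.5, -33.4, 0], "twist": [0, 0, 0], "grip": 0}, {"offset": [0, 0, 0], "twist": [0, 0, 0], "grip": 0}, {"offset": [0, 0, 0], "twist": [0, 0, 0], "grip": 0}]}}

```text
time_s: 3.12
eef_pos: [0.4597, 0.1781, 0.2643]
tool_rot: [3.141, -0.006, 0.277]
wrist_force: [-0.5, -1.0, -1.0]
finger_gap: 0.0854
grip_force: 0.0
```

```bash
python3 - <<'E'
from h import *
s,w=cap('wrist'); print(s['time_s'],s['eef_pos'],s['tool_rot'],s['joints'].round(3)); s2=r.state(); print(s2['eef_pos'],s2['tool_rot'])
u,v=proj(w,s,[.466,.174,.116]); print(u,v); u=int(u);v=int(v)
a=max(v-105,0); b=max(u-140,0); print('crop org',b,a)
im=w['frame'][a:a+210,b:b+280,::-1]
cv2.imwrite('pics/grip.png',cv2.resize(np.clip(im*1.8,0,255).astype(np.uint8),(784,588),interpolation=cv2.INTER_CUBIC))
E
```

```text
3.1167 [0.4597344  0.17809328 0.26430801] [ 3.14131657 -0.00560981  0.27669429] [ 0.085  0.218 -0.59   1.588  0.125  1.367 -1.813]
[0.46034978 0.17571786 0.26374161] [ 3.13996124 -0.00459641  0.27262391]
287.7112242661596 184.74138240953255
crop org 147 79
```

View pics/grip.png

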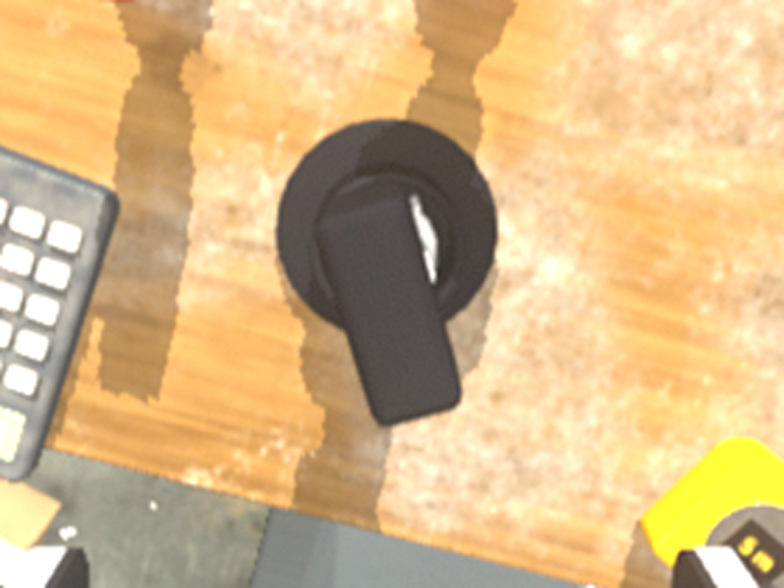

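Crop: the black grip's top face has corners near (318,222), (408,200), (460,395) and (378,425). The holder foot circle centre is about (387,228). The driver stands upright in the holder.

```bash
python3 - <<'E'
from h import *
w=viewer.capture('wrist')
s=dict(eef_pos=np.array([.460,.1765,.264]),tool_rot=np.array([-3.1413,-.002,.272]))
P=lambda x,y,z:onz(w,s,147+x/2.8,79+y/2.8,z)
q=[P(*a,.136) for a in [(318,222),(408,200),(460,395),(378,425)]]
print('ctr',np.mean(q,0),[np.linalg.norm(q[i]-q[(i+1)%4]).round(4) for i in range(4)])
for a,b in((0,3),(1,2)):
  d=q[a]-q[b]; print(np.degrees(np.arctan2(d[1],d[0])))
print('foot',P(387,228,.006), 'width',np.linalg.norm(P(277,228,.006)-P(497,228,.006)))
print([r.state()['eef_pos']])
E
```

```text
ctr [0.46558141 0.1732395  0.136     ] [np.float64(0.0254), np.float64(0.0586), np.float64(0.0255), np.float64(0.0621)]
30.928220833036107
30.985463919035464
foot [0.46543899 0.17359974 0.006     ] width 0.08929479425113822
[array([0.46063467, 0.17444602, 0.26323986])]
```

Holder axis at (0.4655, 0.1735), grip yaw 31°, sizes plausible. Align, descend, and grasp.

Request:
{"api": "servo_tool", "payload": {"plan": [{"offset": [4.8, 3.6, 0], "twist": [0, 0, -5.1], "grip": 0}, {"offset": [0, 0, 20], "twist": [0, 0, -5.1], "grip": 0}, {"offset": [0, 0, 30], "twist": [0, 0, -5.2], "grip": 0}, {"offset": [0, 0, 30], "twist": [0, 0, 0], "grip": 0}, {"offset": [0, 0, 0], "twist": [0, 0, 0], "grip": 0}]}}

```text
time_s: 3.63
eef_pos: [0.4622, 0.1687, 0.1767]
tool_rot: [-3.141, 0.011, 0.536]
wrist_force: [-1.2, -1.9, -1.0]
finger_gap: 0.0855
grip_force: 0.0
```

```bash
python3 - <<'E'
from h import *
print(r.state()['eef_pos'],r.state()['tool_rot'])
S=[]
for i in range(4):
  s,w=cap('wrist'); S.append(np.r_[s['eef_pos'],s['tool_rot']])
m=np.mean([np.r_[a[:3],a[5]] for a in S],0); print(m, s['time_s'])
E
```

```text
[0.46223073 0.1687209  0.17667022] [-3.14123345  0.0109662   0.53614407]
[0.46458528 0.17067863 0.18019735 0.53692079] 3.7833
```

Request:
{"api": "servo_tool", "payload": {"plan": [{"offset": [2, -1.5, 27], "twist": [0, 0, 0], "grip": 0}, {"offset": [0, 0, 27], "twist": [0, 0, 0], "grip": 0}, {"offset": [0, 0, 26], "twist": [0, 0, 0], "grip": 0}, {"offset": [0, 0, 0], "twist": [0, 0, 0], "grip": 0}, {"offset": [0, 0, 0], "twist": [0, 0, 0], "grip": 0.2}], "newtons": 40}}

```text
time_s: 4.25
eef_pos: [0.4668, 0.1758, 0.1023]
tool_rot: [3.141, -0.0, 0.54]
wrist_force: [-0.3, 0.2, 0.3]
finger_gap: 0.0756
grip_force: 0.0
```

Request:
{"api": "servo_tool", "payload": {"plan": [{"offset": [0, 0, 0], "twist": [0, 0, 0], "grip": 1}, {"offset": [0, 0, 0], "twist": [0, 0, 0], "grip": 1}, {"offset": [0, 0, 0], "twist": [0, 0, 0], "grip": 1}, {"offset": [0, 0, 0], "twist": [0, 0, 0], "grip": 1}, {"offset": [0, 0, 0], "twist": [0, 0, 0], "grip": 1}], "newtons": 120}}

```text
time_s: 4.67
eef_pos: [0.4674, 0.1768, 0.1031]
tool_rot: [3.141, -0.003, 0.541]
wrist_force: [-1.7, 0.1, 6.7]
finger_gap: 0.0267
grip_force: 117.5
```

Request:
{"api": "servo_tool", "payload": {"plan": [{"offset": [0, 0, 0], "twist": [0, 0, 0], "grip": 1}, {"offset": [0, 0, 0], "twist": [0, 0, 0], "grip": 1}, {"offset": [0, 0, 0], "twist": [0, 0, 0], "grip": 1}]}}

```text
time_s: 4.92
eef_pos: [0.4674, 0.1769, 0.1031]
tool_rot: [3.141, -0.003, 0.541]
wrist_force: [-1.2, 0.3, 6.0]
finger_gap: 0.0267
grip_force: 117.5
```

Request:
{"api": "servo_tool", "payload": {"plan": [{"offset": [0, 0, -15], "twist": [0, 0, 0], "grip": 1}, {"offset": [0, 0, -35], "twist": [0, 0, 0], "grip": 1}, {"offset": [0, 0, -35], "twist": [0, 0, 0], "grip": 1}, {"offset": [0, 0, -35], "twist": [0, 0, 0], "grip": 1}, {"offset": [0, 0, -20], "twist": [0, 0, 0], "grip": 1}]}}

```text
time_s: 5.33
eef_pos: [0.4673, 0.1766, 0.2451]
tool_rot: [3.14, -0.005, 0.541]
wrist_force: [0.3, 0.5, -2.2]
finger_gap: 0.0267
grip_force: 118.7
```

Request:
{"api": "servo_tool", "payload": {"plan": [{"offset": [-10, 20.6, 0], "twist": [0, 0, 0], "grip": 1}, {"offset": [-15.1, 30.9, 0], "twist": [0, 0, 0], "grip": 1}, {"offset": [-15.1, 30.9, 0], "twist": [0, 0, 0], "grip": 1}, {"offset": [-15.1, 30.9, 0], "twist": [0, 0, 0], "grip": 1}, {"offset": [-15.1, 30.9, 0], "twist": [0, 0, 0], "grip": 1}]}}

```text
time_s: 5.75
eef_pos: [0.4794, 0.0143, 0.2411]
tool_rot: [3.141, 0.001, 0.541]
wrist_force: [0.8, -0.1, -2.6]
finger_gap: 0.0262
grip_force: 118.6
```

Request:
{"api": "servo_tool", "payload": {"plan": [{"offset": [-15.1, 30.9, 0], "twist": [0, 0, 0], "grip": 1}, {"offset": [-15.1, 30.9, 0], "twist": [0, 0, 0], "grip": 1}, {"offset": [-15.1, 30.9, 0], "twist": [0, 0, 0], "grip": 1}, {"offset": [-15.1, 30.9, 0], "twist": [0, 0, 0], "grip": 1}, {"offset": [-15.1, 30.9, 0], "twist": [0, 0, 0], "grip": 1}]}}

```text
time_s: 6.17
eef_pos: [0.4941, -0.157, 0.2409]
tool_rot: [-3.141, 0.001, 0.541]
wrist_force: [1.2, 0.6, -2.2]
finger_gap: 0.0264
grip_force: 118.6
```

Request:
{"api": "servo_tool", "payload": {"plan": [{"offset": [-15.1, 30.9, 0], "twist": [0, 0, 0], "grip": 1}, {"offset": [-15.1, 30.9, 0], "twist": [0, 0, 0], "grip": 1}, {"offset": [-5, 10.3, 0], "twist": [0, 0, -6.7], "grip": 1}, {"offset": [0, 0, 0], "twist": [0, 0, -6.7], "grip": 1}, {"offset": [0, 0, 0], "twist": [0, 0, -6.7], "grip": 1}]}}

```text
time_s: 6.58
eef_pos: [0.5008, -0.2371, 0.2403]
tool_rot: [-3.14, 0.001, 0.894]
wrist_force: [0.2, 1.3, -2.8]
finger_gap: 0.0268
grip_force: 118.7
```

Request:
{"api": "servo_tool", "payload": {"plan": [{"offset": [0, 0, 0], "twist": [0, 0, -6.7], "grip": 1}, {"offset": [0, 0, 0], "twist": [0, 0, -6.7], "grip": 1}, {"offset": [0, 0, 0], "twist": [0, 0, -6.7], "grip": 1}, {"offset": [0, 0, 0], "twist": [0, 0, -6.8], "grip": 1}, {"offset": [0, 0, 0], "twist": [0, 0, 0], "grip": 1}]}}

```text
time_s: 7.0
eef_pos: [0.5012, -0.2352, 0.2407]
tool_rot: [-3.14, -0.001, 1.363]
wrist_force: [-0.4, 0.6, -2.6]
finger_gap: 0.0264
grip_force: 118.8
```

```bash
python3 - <<'E'
from h import *
S=[]
for i in range(4):
  s,w=cap('wrist','w3.png' if i==3 else None); S.append(np.r_[s['eef_pos'],s['tool_rot'][2]]); print(S[-1])
print(np.mean(S,0),s['time_s'],s['joints'].round(2),s['ft_torque'],s['wrist_force'],s['finger_gap'])
print(proj(w,s,[.5025,-.2385,.014]))
E
```

```text
[ 0.5012326  -0.2351673   0.2406598   1.36293314]
[ 0.5012688  -0.2352563   0.24073564  1.35853904]
[ 0.50138556 -0.23527241  0.24086211  1.35791213]
[ 0.50146046 -0.23528829  0.24095342  1.358265  ]
[ 0.50133686 -0.23524608  0.24080274  1.35941233] 7.15 [ 0.78  0.36 -0.51  1.47  0.18  1.36  0.05] [-0.00866124  0.02973698  0.04552943] [ 0.43072172 -0.39749234 -2.49455901] 0.02630989834062449
(np.float64(283.54916782006467), np.float64(171.26326453245187))
```

View pics/w3.png

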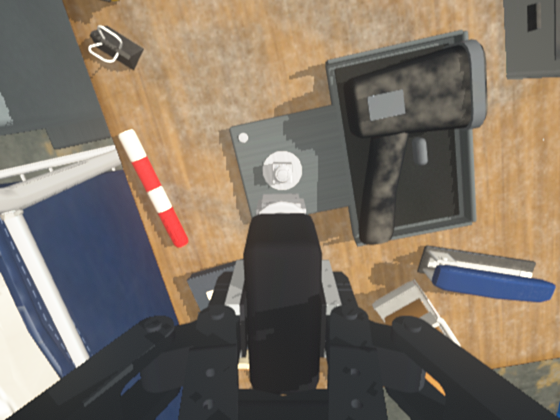

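Wrist view: the driver is held upright, socket front edge at about (281,207), washer and nut at (282,171). The two are roughly aligned in yaw. I'll descend 40 mm and compare socket and nut in one image.

Request:
{"api": "servo_tool", "payload": {"plan": [{"offset": [0, 0, 20], "twist": [0, 0, 0], "grip": 1}, {"offset": [0, 0, 20], "twist": [0, 0, 0], "grip": 1}, {"offset": [0, 0, 0], "twist": [0, 0, 0], "grip": 1}, {"offset": [0, 0, 0], "twist": [0, 0, 0], "grip": 1}]}}

```text
time_s: 7.53
eef_pos: [0.5008, -0.2351, 0.2003]
tool_rot: [-3.138, -0.0, 1.36]
wrist_force: [-0.6, -0.3, -2.2]
finger_gap: 0.0263
grip_force: 118.5
```

```bash
python3 - <<'E'
from h import *
s,w=cap('wrist','w4.png'); print(s['eef_pos'],s['tool_rot'],s['time_s'])
print(proj(w,s,[.5025,-.2385,.014]))
cv2.imwrite('pics/c4.png',cv2.resize(w['frame'][150:250,217:347,::-1],(780,600),interpolation=cv2.INTER_CUBIC))
E
```

```text
[ 0.50075347 -0.23508543  0.20034994] [-3.13839270e+00 -4.45128185e-04  1.35998478e+00] 7.5333
(np.float64(284.8676800487338), np.float64(180.67611510273684))
```

View pics/c4.png

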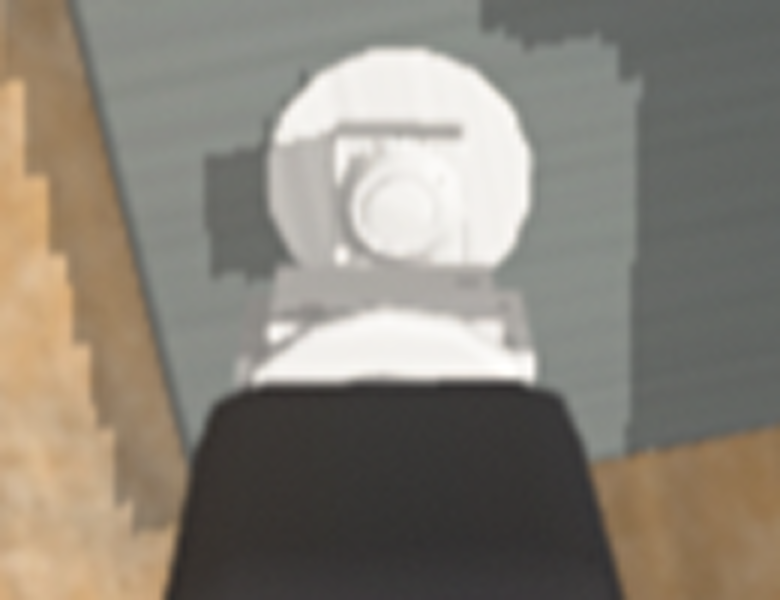

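Crop: washer spans x 268–532 with its top at 47 (centre about 400,178). The nut's back edge runs level, (340,130)–(463,130). The socket's lower front edge runs (275,267)–(498,270). Yaw agrees; next I'll compute the socket-to-nut offset.

```bash
python3 - <<'E'
from h import *
w=viewer.capture('wrist'); T=w['T_tool_cam']
from types import SimpleNamespace
def tz(x,y,z):  # tool-frame point at tool depth z (m)
    u=217+x/6; v=150+y/6
    d=T[:3,:3]@np.array([(u-w['cx'])/w['fx'],-(v-w['cy'])/w['fy'],-1.]); o=T[:3,3]
    return ((o+d*(z-o[2])/d[2])*1000).round(2)
print('sock L,R',tz(275,267,.093),tz(498,270,.093))
zt=.2005
print('washer c',tz(400,178,zt-.014),'L/R',tz(268,178,zt-.014),tz(532,178,zt-.014))
print('nut edge',tz(340,133,zt-.028),tz(463,133,zt-.028),'cone',tz(400,205,zt-.032))
s=r.state(); print(s['eef_pos'],s['tool_rot'])
E
```

```text
sock L,R [ 10.4  -12.84  93.  ] [10.04 12.85 93.  ]
washer c [ -2.11   1.88 186.5 ] L/R [ -2.11 -19.03 186.5 ] [ -2.11  22.79 186.5 ]
nut edge [  8.3   -7.22 172.5 ] [  8.3   11.32 172.5 ] cone [ -1.85   1.82 168.5 ]
[ 0.50256807 -0.23544898  0.20244815] [3.13971695e+00 3.47815412e-04 1.36045874e+00]
```

```bash
python3 - <<'E'
from h import *
w=viewer.capture('wrist'); T=w['T_tool_cam']
def tz(u,v,z):
    d=T[:3,:3]@np.array([(u-w['cx'])/w['fx'],-(v-w['cy'])/w['fy'],-1.]); o=T[:3,3]
    return ((o+d*(z-o[2])/d[2])*1000).round(2)
im=cv2.imread('pics/w4.png').astype(int).sum(2)
print('col281 v200-420',[(v,im[v,281]) for v in range(200,420,3)])
print('grip front bottom',tz(282,150+384/6,.007), tz(217+215/6,150+395/6,.007), tz(217+565/6,150+395/6,.007))
# shaft/barrel: sock top rear edge of front face at z=93-? 
for z in (.060,.065,.07): print(z,tz(217+268/6,150+316/6,z),tz(217+525/6,150+316/6,z))
E
```

```text
col281 v200-420 [(200, np.int64(542)), (203, np.int64(746)), (206, np.int64(724)), (209, np.int64(721)), (212, np.int64(595)), (215, np.int64(160)), (218, np.int64(170)), (221, np.int64(167)), (224, np.int64(164)), (227, np.int64(161)), (230, np.int64(158)), (233, np.int64(154)), (236, np.int64(150)), (239, np.int64(153)), (242, np.int64(154)), (245, np.int64(162)), (248, np.int64(172)), (251, np.int64(172)), (254, np.int64(175)), (257, np.int64(174)), (260, np.int64(170)), (263, np.int64(167)), (266, np.int64(165)), (269, np.int64(162)), (272, np.int64(165)), (275, np.int64(165)), (278, np.int64(161)), (281, np.int64(162)), (284, np.int64(160)), (287, np.int64(159)), (290, np.int64(158)), (293, np.int64(163)), (296, np.int64(161)), (299, np.int64(157)), (302, np.int64(159)), (305, np.int64(144)), (308, np.int64(125)), (311, np.int64(126)), (314, np.int64(125)), (317, np.int64(126)), (320, np.int64(125)), (323, np.int64(119)), (326, np.int64(120)), (329, np.int64(124)), (332, np.int64(124)), (335, np.int64(122)), (338, np.int64(121)), (341, np.int64(117)), (344, np.int64(119)), (347, np.int64(124)), (350, np.int64(121)), (353, np.int64(123)), (356, np.int64(122)), (359, np.int64(123)), (362, np.int64(121)), (365, np.int64(118)), (368, np.int64(120)), (371, np.int64(120)), (374, np.int64(121)), (377, np.int64(117)), (380, np.int64(123)), (383, np.int64(117)), (386, np.int64(119)), (389, np.int64(115)), (392, np.int64(109)), (395, np.int64(215)), (398, np.int64(130)), (401, np.int64(118)), (404, np.int64(129)), (407, np.int64(134)), (410, np.int64(132)), (413, np.int64(130)), (416, np.int64(134)), (419, np.int64(128))]
grip front bottom [26.31  0.51  7.  ] [ 25.44 -12.59   7.  ] [25.43 13.61  7.  ]
0.06 [ 14.9  -11.74  60.  ] [14.9  13.93 60.  ]
0.065 [ 13.33 -12.05  65.  ] [13.32 14.26 65.  ]
0.07 [ 11.75 -12.35  70.  ] [11.74 14.58 70.  ]
```

Socket is 3.3 mm (tool x) and 1.85 mm (tool y) short of the nut. Shift and descend to just above the nut.

Request:
{"api": "servo_tool", "payload": {"plan": [{"offset": [3.3, 1.9, 15], "twist": [0, 0, 0], "grip": 1}, {"offset": [0, 0, 25], "twist": [0, 0, 0], "grip": 1}, {"offset": [0, 0, 20], "twist": [0, 0, 0], "grip": 1}, {"offset": [0, 0, 10], "twist": [0, 0, 0], "grip": 1}, {"offset": [0, 0, 0], "twist": [0, 0, 0], "grip": 1}]}}

```text
time_s: 8.1
eef_pos: [0.503, -0.2322, 0.1296]
tool_rot: [-3.138, -0.001, 1.361]
wrist_force: [-1.0, -0.2, -2.3]
finger_gap: 0.0259
grip_force: 118.7
```

Request:
{"api": "servo_tool", "payload": {"plan": [{"offset": [0, 0, 3], "twist": [0, 0, 0], "grip": 1}, {"offset": [0, 0, 3], "twist": [0, 0, 0], "grip": 1}, {"offset": [0, 0, 2], "twist": [0, 0, 0], "grip": 1}, {"offset": [0, 0, 0], "twist": [0, 0, 0], "grip": 1}]}}

```text
time_s: 8.43
eef_pos: [0.5048, -0.2327, 0.1239]
tool_rot: [3.14, 0.0, 1.361]
wrist_force: [-1.1, 0.6, -1.9]
finger_gap: 0.0267
grip_force: 118.7
```

Request:
{"api": "servo_tool", "payload": {"plan": [{"offset": [0, 0, 2], "twist": [0, 0, 0], "grip": 1}, {"offset": [0, 0, 2], "twist": [0, 0, 0], "grip": 1}, {"offset": [0, 0, 1], "twist": [0, 0, 0], "grip": 1}, {"offset": [0, 0, 0], "twist": [0, 0, 0], "grip": 1}]}}

```text
time_s: 8.77
eef_pos: [0.5047, -0.2326, 0.1204]
tool_rot: [3.141, 0.001, 1.361]
wrist_force: [-2.7, 0.7, 8.5]
finger_gap: 0.0263
grip_force: 120.4
```

```bash
python3 - <<'E'
from h import *
s=r.state(); print(s['wrist_force'],s['ft_torque'],s['eef_pos'],s['tool_rot'])
s,w=cap('wrist','w5.png')
_,d=cap('scene','s5.png')
a=cv2.resize(w['frame'][160:240,220:340,::-1],(450,300),interpolation=cv2.INTER_CUBIC)
x,y=map(int,proj(d,None,[.503,-.2385,.03])); print(x,y)
b=cv2.resize(d['frame'][y-40:y+20,x-35:x+35,::-1],(350,300),interpolation=cv2.INTER_CUBIC)
cv2.imwrite('pics/c5.png',np.hstack([a,b]))
E
```

```text
[-2.67772234  0.66044856  8.51160866] [ 0.2741114   1.04720627 -0.00480202] [ 0.50466123 -0.23260734  0.12043815] [3.14071072e+00 1.03338662e-03 1.36087099e+00]
352 194
```

View pics/c5.png

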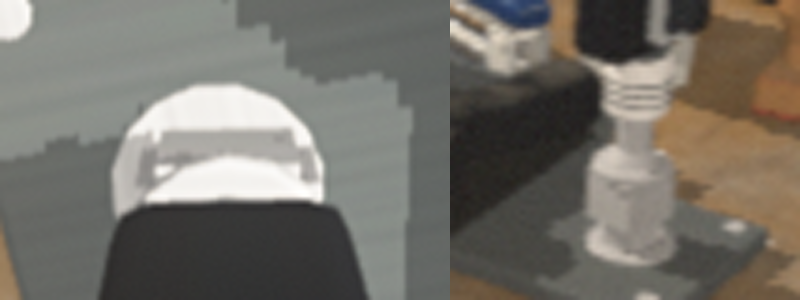

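Left crop: socket edge centre is at 226, washer centre at 218, so tool y is about 1.3 mm too far. x fits (46 px gap, as expected). The right crop shows the socket on top of the nut, not yet down. The side force agrees; correct -1.2 mm in y.

Request:
{"api": "servo_tool", "payload": {"plan": [{"offset": [0, 0, -2], "twist": [0, 0, 0], "grip": 1}, {"offset": [0, -1.2, 0], "twist": [0, 0, 0], "grip": 1}, {"offset": [0, 0, 2], "twist": [0, 0, 0], "grip": 1}, {"offset": [0, 0, 1], "twist": [0, 0, 0], "grip": 1}, {"offset": [0, 0, 0], "twist": [0, 0, 0], "grip": 1}]}}

```text
time_s: 9.28
eef_pos: [0.5028, -0.2323, 0.1165]
tool_rot: [-3.141, -0.0, 1.361]
wrist_force: [-0.1, -0.8, -1.8]
finger_gap: 0.0268
grip_force: 118.9
```

```bash
python3 - <<'E'
from h import *
s=r.state(); print(s['wrist_force'],s['ft_torque'],s['eef_pos'],s['tool_rot'])
E
```

```text
[-0.14183389 -0.76449197 -1.79636009] [0.01315026 0.02304658 0.01059426] [ 0.50282437 -0.23225239  0.11650766] [-3.14085597e+00 -1.37488844e-04  1.36086158e+00]
```

Force gone and it dropped over the nut. Continue down.

Request:
{"api": "servo_tool", "payload": {"plan": [{"offset": [0, 0, 2], "twist": [0, 0, 0], "grip": 1}, {"offset": [0, 0, 2], "twist": [0, 0, 0], "grip": 1}, {"offset": [0, 0, 2], "twist": [0, 0, 0], "grip": 1}, {"offset": [0, 0, 0], "twist": [0, 0, 0], "grip": 1}]}}

```text
time_s: 9.62
eef_pos: [0.5027, -0.2322, 0.1104]
tool_rot: [-3.14, -0.0, 1.361]
wrist_force: [-0.3, -0.4, -2.5]
finger_gap: 0.0266
grip_force: 118.9
```

Request:
{"api": "servo_tool", "payload": {"plan": [{"offset": [0, 0, 2], "twist": [0, 0, 0], "grip": 1}, {"offset": [0, 0, 1], "twist": [0, 0, 0], "grip": 1}, {"offset": [0, 0, 0], "twist": [0, 0, 0], "grip": 1}]}}

```text
time_s: 9.87
eef_pos: [0.503, -0.2323, 0.108]
tool_rot: [-3.141, 0.0, 1.361]
wrist_force: [-0.7, -0.4, -2.4]
finger_gap: 0.0262
grip_force: 118.9
```

Request:
{"api": "servo_tool", "payload": {"plan": [{"offset": [0, 0, 1], "twist": [0, 0, 0], "grip": 1}, {"offset": [0, 0, 0], "twist": [0, 0, 0], "grip": 1}, {"offset": [0, 0, 0.5], "twist": [0, 0, 0], "grip": 1}, {"offset": [0, 0, 0], "twist": [0, 0, 0], "grip": 1}]}}

```text
time_s: 10.2
eef_pos: [0.5032, -0.2323, 0.1073]
tool_rot: [3.141, 0.0, 1.361]
wrist_force: [-0.4, 0.7, 0.8]
finger_gap: 0.0263
grip_force: 119.3
```

Seated: TCP height matches 14 mm washer, light contact. Begin turning clockwise (tool z +), holding the driver axis, which sits 5.3 mm behind the TCP.

Request:
{"api": "servo_tool", "payload": {"plan": [{"offset": [0, 0, 0.7], "twist": [0, 0, 0], "grip": 1}, {"offset": [0, 0.19, 0], "twist": [0, 0, 2], "grip": 1}, {"offset": [0, 0.19, 0], "twist": [0, 0, 2], "grip": 1}, {"offset": [0, 0.19, 0], "twist": [0, 0, 2], "grip": 1}, {"offset": [0, 0.19, 0], "twist": [0, 0, 2], "grip": 1}]}}

```text
time_s: 10.62
eef_pos: [0.5033, -0.2329, 0.1072]
tool_rot: [-3.141, 0.002, 1.22]
wrist_force: [-3.0, -0.1, 7.3]
finger_gap: 0.0265
grip_force: 120.0
```

```bash
cat > st.py <<'E'
from bench import r
import numpy as np
s=r.state(); print(s['time_s'],s['eef_pos'].round(4),np.degrees(s['tool_rot'][2]).round(2),'F',s['wrist_force'].round(1),'M',s['ft_torque'].round(3),'q7',s['joints'][6].round(2))
E
python3 st.py
```

```text
10.6167 [ 0.5033 -0.2329  0.1072] 69.9 F [-3.  -0.1  7.3] M [-0.123  1.141  0.152] q7 -0.14
```

Request:
{"api": "servo_tool", "payload": {"plan": [{"offset": [0, 0.19, 0], "twist": [0, 0, 2], "grip": 1}, {"offset": [0, 0.19, 0], "twist": [0, 0, 2], "grip": 1}, {"offset": [0, 0, 0], "twist": [0, 0, 0], "grip": 1}]}}

```text
time_s: 10.87
eef_pos: [0.5032, -0.2332, 0.1072]
tool_rot: [-3.14, 0.003, 1.152]
wrist_force: [-3.3, 0.2, 6.3]
finger_gap: 0.0265
grip_force: 120.1
```

```bash
python3 st.py
```

```text
10.8667 [ 0.5032 -0.2332  0.1072] 65.98 F [-3.3  0.2  6.3] M [-0.048  1.199  0.307] q7 -0.2
```

Request:
{"api": "servo_tool", "payload": {"plan": [{"offset": [0, 0.19, 0], "twist": [0, 0, 2], "grip": 1}, {"offset": [0, 0.19, 0], "twist": [0, 0, 2], "grip": 1}, {"offset": [0, 0, 0], "twist": [0, 0, 0], "grip": 1}]}}

```text
time_s: 11.12
eef_pos: [0.5035, -0.2333, 0.1072]
tool_rot: [-3.14, 0.003, 1.082]
wrist_force: [-3.9, 0.4, 6.6]
finger_gap: 0.0264
grip_force: 120.2
```

```bash
python3 st.py
```

```text
11.1167 [ 0.5035 -0.2333  0.1072] 61.98 F [-3.9  0.4  6.6] M [-0.053  1.236  0.317] q7 -0.26
```

Request:
{"api": "servo_tool", "payload": {"plan": [{"offset": [0, 0.19, 0], "twist": [0, 0, 2], "grip": 1}, {"offset": [0, 0.19, 0], "twist": [0, 0, 2], "grip": 1}, {"offset": [0, 0, 0], "twist": [0, 0, 0], "grip": 1}]}}

```text
time_s: 11.37
eef_pos: [0.5037, -0.2335, 0.1072]
tool_rot: [-3.14, 0.003, 1.012]
wrist_force: [-4.9, -0.4, 6.8]
finger_gap: 0.0263
grip_force: 120.3
```

```bash
python3 st.py
```

```text
11.3667 [ 0.5037 -0.2335  0.1072] 57.99 F [-4.9 -0.4  6.8] M [0.013 1.321 0.35 ] q7 -0.33
```

Request:
{"api": "servo_tool", "payload": {"plan": [{"offset": [0, 0.19, 0], "twist": [0, 0, 2], "grip": 1}, {"offset": [0, 0.19, 0], "twist": [0, 0, 2], "grip": 1}, {"offset": [0, 0, 0], "twist": [0, 0, 0], "grip": 1}]}}

```text
time_s: 11.62
eef_pos: [0.5039, -0.2337, 0.1073]
tool_rot: [-3.14, 0.003, 0.942]
wrist_force: [-4.5, 0.4, 6.7]
finger_gap: 0.0269
grip_force: 120.3
```

```bash
python3 st.py
```

```text
11.6167 [ 0.5039 -0.2337  0.1073] 53.99 F [-4.5  0.4  6.7] M [-0.013  1.381  0.361] q7 -0.39
```

Request:
{"api": "servo_tool", "payload": {"plan": [{"offset": [0, 0.19, 0], "twist": [0, 0, 2], "grip": 1}, {"offset": [0, 0.19, 0], "twist": [0, 0, 2], "grip": 1}, {"offset": [0, 0, 0], "twist": [0, 0, 0], "grip": 1}]}}

```text
time_s: 11.87
eef_pos: [0.504, -0.2338, 0.1072]
tool_rot: [-3.14, 0.003, 0.873]
wrist_force: [-5.9, -0.1, 7.0]
finger_gap: 0.0265
grip_force: 120.4
```

```bash
python3 st.py
```

```text
11.8667 [ 0.504  -0.2338  0.1072] 50.0 F [-5.9 -0.1  7. ] M [1.000e-03 1.377e+00 3.330e-01] q7 -0.45
```

Request:
{"api": "servo_tool", "payload": {"plan": [{"offset": [0, 0.05, 0], "twist": [0, 0, 2], "grip": 1}, {"offset": [0, 0.05, 0], "twist": [0, 0, 2], "grip": 1}, {"offset": [0, 0, 0], "twist": [0, 0, 0], "grip": 1}]}}

```text
time_s: 12.12
eef_pos: [0.5042, -0.2341, 0.1072]
tool_rot: [-3.141, 0.003, 0.803]
wrist_force: [-4.8, -0.4, 7.0]
finger_gap: 0.0265
grip_force: 120.4
```

```bash
python3 st.py
```

```text
12.1167 [ 0.5042 -0.2341  0.1072] 46.0 F [-4.8 -0.4  7. ] M [-0.013  1.327  0.396] q7 -0.52
```

Request:
{"api": "servo_tool", "payload": {"plan": [{"offset": [0, 0.12, 0], "twist": [0, 0, 2], "grip": 1}, {"offset": [0, 0.12, 0], "twist": [0, 0, 2], "grip": 1}, {"offset": [0, 0, 0], "twist": [0, 0, 0], "grip": 1}]}}

```text
time_s: 12.37
eef_pos: [0.5043, -0.2344, 0.1072]
tool_rot: [-3.141, 0.003, 0.732]
wrist_force: [-4.6, -0.8, 6.8]
finger_gap: 0.0263
grip_force: 120.3
```

```bash
python3 st.py
```

```text
12.3667 [ 0.5043 -0.2344  0.1072] 41.97 F [-4.6 -0.8  6.8] M [-0.015  1.321  0.347] q7 -0.58
```

Request:
{"api": "servo_tool", "payload": {"plan": [{"offset": [0, 0.12, 0], "twist": [0, 0, 2], "grip": 1}, {"offset": [0, 0.12, 0], "twist": [0, 0, 2], "grip": 1}, {"offset": [0, 0, 0], "twist": [0, 0, 0], "grip": 1}]}}

```text
time_s: 12.62
eef_pos: [0.5045, -0.2346, 0.1072]
tool_rot: [-3.141, 0.003, 0.662]
wrist_force: [-4.1, -0.1, 6.5]
finger_gap: 0.0264
grip_force: 120.2
```

```bash
python3 st.py
```

```text
12.6167 [ 0.5045 -0.2346  0.1072] 37.93 F [-4.1 -0.1  6.5] M [-0.101  1.376  0.191] q7 -0.64
```

```bash
python3 - <<'E'
from h import *
for i in range(4):
  s,w=cap('wrist','w6.png' if i==0 else None); print(s['time_s'],s['ft_torque'].round(3),s['wrist_force'].round(1),np.degrees(s['tool_rot'][2]).round(2))
a=cv2.imread('pics/w5.png')[160:240,220:340]; b=cv2.imread('pics/w6.png')[160:240,220:340]
cv2.imwrite('pics/c6.png',cv2.resize(np.hstack([a,b]),(800,267),interpolation=cv2.INTER_CUBIC))
E
```

```text
12.6167 [-0.101  1.376  0.191] [-4.1 -0.1  6.5] 37.93
12.6667 [-0.071  1.311  0.229] [-5.7 -0.6  7.2] 37.99
12.7167 [-0.164  1.361  0.229] [-4.9 -0.8  6.8] 38.0
12.7667 [-0.055  1.361  0.313] [-5.2 -0.6  7.2] 38.0
```

View pics/c6.png

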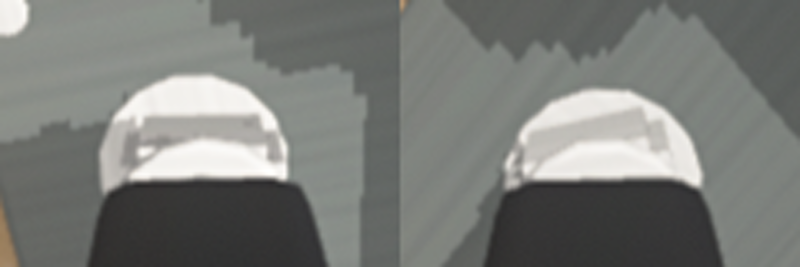

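Right crop: the socket's front edge (527,135)–(645,108) is now turned about 12° (0.21 rad) from the grip, which still sits square in the pads, and torque has fallen. The driver has broken over, below 0.28. I stop and ease back.

Request:
{"api": "servo_tool", "payload": {"plan": [{"offset": [0, -0.15, 0], "twist": [0, 0, -3], "grip": 1}, {"offset": [0, -0.15, 0], "twist": [0, 0, -3], "grip": 1}, {"offset": [0, -0.15, 0], "twist": [0, 0, -3], "grip": 1}, {"offset": [0, -0.15, 0], "twist": [0, 0, -3], "grip": 1}, {"offset": [0, 0, 0], "twist": [0, 0, 0], "grip": 1}]}}

```text
time_s: 13.23
eef_pos: [0.5041, -0.2339, 0.1072]
tool_rot: [-3.14, 0.003, 0.875]
wrist_force: [-4.6, -0.3, 7.4]
finger_gap: 0.0268
grip_force: 120.4
```

```bash
python3 st.py
```

```text
13.2333 [ 0.5041 -0.2339  0.1072] 50.12 F [-4.6 -0.3  7.4] M [-0.036  1.428  0.349] q7 -0.45
```

Request:
{"api": "servo_tool", "payload": {"plan": [{"offset": [0, -0.1, 0], "twist": [0, 0, -2], "grip": 1}, {"offset": [0, 0, 0], "twist": [0, 0, -1], "grip": 1}, {"offset": [0, 0, 0], "twist": [0, 0, 0], "grip": 1}]}}

```text
time_s: 13.48
eef_pos: [0.5042, -0.2338, 0.1072]
tool_rot: [-3.14, 0.002, 0.925]
wrist_force: [-4.7, 0.6, 7.0]
finger_gap: 0.0265
grip_force: 120.1
```

```bash
python3 - <<'E'
from h import *
exec(open('st.py').read())
s,w=cap('wrist','w7.png')
E
```

```text
13.4833 [ 0.5042 -0.2338  0.1072] 52.98 F [-4.7  0.6  7. ] M [ 0.061  1.33  -0.011] q7 -0.4
```

Torque is back to zero and the driver has sprung back. Lift it off.

Request:
{"api": "servo_tool", "payload": {"plan": [{"offset": [0, -0.3, -2], "twist": [0, 0, 0], "grip": 1}, {"offset": [0, 0, -4], "twist": [0, 0, 0], "grip": 1}, {"offset": [0, 0, -8], "twist": [0, 0, 0], "grip": 1}, {"offset": [0, 0, -12], "twist": [0, 0, 0], "grip": 1}, {"offset": [0, 0, 0], "twist": [0, 0, 0], "grip": 1}]}}

```text
time_s: 13.95
eef_pos: [0.508, -0.233, 0.1348]
tool_rot: [3.136, -0.003, 0.925]
wrist_force: [0.7, -0.2, -2.7]
finger_gap: 0.0262
grip_force: 118.8
```

```bash
python3 st.py
```

```text
13.95 [ 0.508  -0.233   0.1348] 52.99 F [ 0.7 -0.2 -2.7] M [ 0.008 -0.049 -0.028] q7 -0.39
```

Request:
{"api": "servo_tool", "payload": {"plan": [{"offset": [0, 0, -35], "twist": [0, 0, 0], "grip": 1}, {"offset": [0, 0, -40], "twist": [0, 0, 0], "grip": 1}, {"offset": [0, 0, -38], "twist": [0, 0, 0], "grip": 1}, {"offset": [0, 0, 0], "twist": [0, 0, 0], "grip": 1}]}}

```text
time_s: 14.28
eef_pos: [0.5111, -0.2337, 0.2544]
tool_rot: [3.124, -0.006, 0.926]
wrist_force: [1.8, -0.2, -1.2]
finger_gap: 0.0263
grip_force: 119.6
```

```bash
python3 - <<'E'
from h import *
exec(open('st.py').read())
s,w=cap('wrist','w8.png'); print(s['finger_gap'])
# nut yaw & washer from free view: edges near the nut
u,v=map(int,proj(w,s,[.5025,-.2385,.02])); print(u,v)
E
```

```text
14.2833 [ 0.5111 -0.2337  0.2544] 53.03 F [ 1.8 -0.2 -1.2] M [-0.019 -0.214  0.026] q7 -0.36
0.02633912888942019
273 176
```

Request:
{"api": "servo_tool", "payload": {"plan": [{"offset": [13.7, -12.7, 0], "twist": [0, 0, 0], "grip": 1}, {"offset": [27.5, -25.5, 0], "twist": [0, 0, 0], "grip": 1}, {"offset": [27.5, -25.5, 0], "twist": [0, 0, 0], "grip": 1}, {"offset": [27.5, -25.5, 0], "twist": [0, 0, 0], "grip": 1}, {"offset": [27.5, -25.5, 0], "twist": [0, 0, 0], "grip": 1}]}}

```text
time_s: 14.75
eef_pos: [0.4872, -0.063, 0.2436]
tool_rot: [-3.14, 0.0, 0.925]
wrist_force: [-0.0, 1.0, -2.5]
finger_gap: 0.0263
grip_force: 119.2
```

Request:
{"api": "servo_tool", "payload": {"plan": [{"offset": [27.5, -25.5, 0], "twist": [0, 0, 0], "grip": 1}, {"offset": [27.5, -25.5, 0], "twist": [0, 0, 0], "grip": 1}, {"offset": [27.5, -25.5, 0], "twist": [0, 0, 0], "grip": 1}, {"offset": [27.5, -25.5, 0], "twist": [0, 0, 0], "grip": 1}, {"offset": [27.5, -25.5, 0], "twist": [0, 0, 0], "grip": 1}]}}

```text
time_s: 15.17
eef_pos: [0.4679, 0.1233, 0.2438]
tool_rot: [-3.14, 0.001, 0.925]
wrist_force: [0.6, -0.4, -2.5]
finger_gap: 0.0266
grip_force: 119.2
```

Request:
{"api": "servo_tool", "payload": {"plan": [{"offset": [27.5, -25.5, 0], "twist": [0, 0, 0], "grip": 1}, {"offset": [13.4, -12.6, 0], "twist": [0, 0, 5.5], "grip": 1}, {"offset": [0, 0, 0], "twist": [0, 0, 5.5], "grip": 1}, {"offset": [0, 0, 0], "twist": [0, 0, 5.5], "grip": 1}, {"offset": [0, 0, 0], "twist": [0, 0, 5.5], "grip": 1}]}}

```text
time_s: 15.58
eef_pos: [0.4623, 0.1779, 0.2435]
tool_rot: [-3.14, 0.002, 0.538]
wrist_force: [0.6, -0.3, -3.2]
finger_gap: 0.0262
grip_force: 119.1
```

Request:
{"api": "servo_tool", "payload": {"plan": [{"offset": [0, 0, 0], "twist": [0, 0, 0], "grip": 1}, {"offset": [0, 0, 0], "twist": [0, 0, 0], "grip": 1}]}}

```text
time_s: 15.75
eef_pos: [0.4627, 0.1771, 0.244]
tool_rot: [-3.141, 0.002, 0.544]
wrist_force: [0.4, 0.1, -2.1]
finger_gap: 0.0264
grip_force: 119.0
```

```bash
python3 - <<'E'
from h import *
for i in range(4):
  s,w=cap('wrist','w9.png' if i==3 else None); print(s['time_s'],s['eef_pos'].round(4),s['tool_rot'].round(4),s['wrist_force'].round(1))
# foot disc: dark blob on wood near holder
hsv=cv2.cvtColor(w['frame'],cv2.COLOR_RGB2HSV)
u,v=proj(w,s,[.4655,.1735,.006]); print('holder proj',u,v)
m=(hsv[:,:,2]<60).astype(np.uint8)
print([''.join('#' if m[y,x] else '.' for x in range(220,345,2)) for y in range(110,230,4)].__str__().replace(', ','\n'))
E
```

```text
15.75 [0.4627 0.1771 0.244 ] [-3.1408e+00  1.6000e-03  5.4370e-01] [ 0.4  0.1 -2.1]
15.8 [0.4629 0.177  0.2442] [-3.1409e+00  1.3000e-03  5.4330e-01] [ 0.8  1.  -2.1]
15.85 [0.463  0.1769 0.2444] [-3.141e+00  9.000e-04  5.426e-01] [ 0.9 -0.  -2.8]
15.9 [0.4631 0.1769 0.2446] [-3.1412e+00  6.0000e-04  5.4210e-01] [-0.6 -0.2 -1.7]
holder proj 285.2419388053819 166.66642236499104
['...............................................................'
'...............................................................'
'...............................................................'
'...............................................................'
'.............................###.##............................'
'.......................#####.#############.....................'
'....................##.######################..................'
'.................##############################................'
'................#################################..............'
'..............#################.##################.............'
'..............#####################################.......
[... 561 characters left out ...]
#########################.............'
'................################################...............'
'..................###...................#######................'
'...........................................#...................'
'...............................................................'
'...............................................................'
'...............................................................'
'.......................................###.....................'
'.................#############################.................'
'................###############################................'
'...............################################................']
```

The holder disc centre at (284,166) agrees with its projected place. Shift (5, 3) mm and go down, watching the force.

Request:
{"api": "servo_tool", "payload": {"plan": [{"offset": [5, 3, 10], "twist": [0, 0, 0], "grip": 1}, {"offset": [0, 0, 30], "twist": [0, 0, 0], "grip": 1}, {"offset": [0, 0, 30], "twist": [0, 0, 0], "grip": 1}, {"offset": [0, 0, 20], "twist": [0, 0, 0], "grip": 1}, {"offset": [0, 0, 0], "twist": [0, 0, 0], "grip": 1}]}}

```text
time_s: 16.37
eef_pos: [0.4657, 0.1747, 0.1498]
tool_rot: [-3.139, 0.011, 0.541]
wrist_force: [-0.9, -1.3, -2.8]
finger_gap: 0.0261
grip_force: 118.9
```

Request:
{"api": "servo_tool", "payload": {"plan": [{"offset": [0, 0, 5], "twist": [0, 0, 0], "grip": 1}, {"offset": [0, 0, 5], "twist": [0, 0, 0], "grip": 1}, {"offset": [0, 0, 5], "twist": [0, 0, 0], "grip": 1}, {"offset": [0, 0, 5], "twist": [0, 0, 0], "grip": 1}, {"offset": [0, 0, 0], "twist": [0, 0, 0], "grip": 1}]}}

```text
time_s: 16.78
eef_pos: [0.4691, 0.1768, 0.1348]
tool_rot: [3.142, 0.0, 0.541]
wrist_force: [-1.2, -0.1, -3.0]
finger_gap: 0.0266
grip_force: 119.0
```

```bash
python3 st.py
```

```text
16.7833 [0.4691 0.1768 0.1348] 30.98 F [-1.2 -0.1 -3. ] M [ 0.032 -0.013  0.002] q7 -1.62
```

Request:
{"api": "servo_tool", "payload": {"plan": [{"offset": [0, 0, 6], "twist": [0, 0, 0], "grip": 1}, {"offset": [0, 0, 6], "twist": [0, 0, 0], "grip": 1}, {"offset": [0, 0, 6], "twist": [0, 0, 0], "grip": 1}, {"offset": [0, 0, 6], "twist": [0, 0, 0], "grip": 1}, {"offset": [0, 0, 0], "twist": [0, 0, 0], "grip": 1}]}}

```text
time_s: 17.2
eef_pos: [0.468, 0.1763, 0.1094]
tool_rot: [-3.141, 0.003, 0.541]
wrist_force: [-0.1, 0.4, -4.0]
finger_gap: 0.0265
grip_force: 119.1
```

Request:
{"api": "servo_tool", "payload": {"plan": [{"offset": [0, 0, 4], "twist": [0, 0, 0], "grip": 1}, {"offset": [0, 0, 2], "twist": [0, 0, 0], "grip": 1}, {"offset": [0, 0, 0], "twist": [0, 0, 0], "grip": 1}]}}

```text
time_s: 17.45
eef_pos: [0.4689, 0.1768, 0.1046]
tool_rot: [-3.141, 0.001, 0.541]
wrist_force: [0.1, 0.5, -2.3]
finger_gap: 0.0266
grip_force: 119.1
```

```bash
python3 st.py
```

```text
17.45 [0.4689 0.1768 0.1046] 30.98 F [ 0.1  0.5 -2.3] M [-0.008 -0.025  0.017] q7 -1.64
```

Request:
{"api": "servo_tool", "payload": {"plan": [{"offset": [0, 0, 1], "twist": [0, 0, 0], "grip": 1}, {"offset": [0, 0, 0.7], "twist": [0, 0, 0], "grip": 1}, {"offset": [0, 0, 0], "twist": [0, 0, 0], "grip": 1}]}}

```text
time_s: 17.7
eef_pos: [0.4693, 0.1769, 0.1034]
tool_rot: [3.142, -0.0, 0.541]
wrist_force: [-0.7, -0.3, -2.2]
finger_gap: 0.0262
grip_force: 119.1
```

```bash
python3 st.py
```

```text
17.7 [0.4693 0.1769 0.1034] 30.98 F [-0.7 -0.3 -2.2] M [-0.052 -0.005 -0.016] q7 -1.64
```

Request:
{"api": "servo_tool", "payload": {"plan": [{"offset": [0, 0, 0.8], "twist": [0, 0, 0], "grip": 1}, {"offset": [0, 0, 0], "twist": [0, 0, 0], "grip": 1}, {"offset": [0, 0, 0], "twist": [0, 0, 0], "grip": 1}]}}

```text
time_s: 17.95
eef_pos: [0.4694, 0.1771, 0.1032]
tool_rot: [3.141, -0.001, 0.541]
wrist_force: [-0.7, -0.5, 2.8]
finger_gap: 0.0263
grip_force: 119.9
```

```bash
python3 st.py
```

```text
17.95 [0.4694 0.1771 0.1032] 30.98 F [-0.7 -0.5  2.8] M [-0.186  0.291 -0.014] q7 -1.64
```

On the floor at the same height as at the grasp. Release slowly and retreat.

Request:
{"api": "servo_tool", "payload": {"plan": [{"offset": [0, 0, 0], "twist": [0, 0, 0], "grip": 0.6}, {"offset": [0, 0, 0], "twist": [0, 0, 0], "grip": 0.5}, {"offset": [0, 0, 0], "twist": [0, 0, 0], "grip": 0.3}, {"offset": [0, 0, 0], "twist": [0, 0, 0], "grip": 0}, {"offset": [0, 0, 0], "twist": [0, 0, 0], "grip": 0}], "newtons": 20}}

```text
time_s: 18.37
eef_pos: [0.4693, 0.177, 0.1026]
tool_rot: [-3.142, -0.0, 0.541]
wrist_force: [-0.1, -0.5, -0.3]
finger_gap: 0.077
grip_force: 0.0
```

Request:
{"api": "servo_tool", "payload": {"plan": [{"offset": [0, 0, 0], "twist": [0, 0, 0], "grip": 0}, {"offset": [0, 0, 0], "twist": [0, 0, 0], "grip": 0}, {"offset": [0, 0, 0], "twist": [0, 0, 0], "grip": 0}]}}

```text
time_s: 18.62
eef_pos: [0.4692, 0.1769, 0.1026]
tool_rot: [3.142, 0.0, 0.541]
wrist_force: [0.2, -0.0, -0.1]
finger_gap: 0.0852
grip_force: 0.0
```

Request:
{"api": "servo_tool", "payload": {"plan": [{"offset": [0, 0, -10], "twist": [0, 0, 0], "grip": 0}, {"offset": [0, 0, -25], "twist": [0, 0, 0], "grip": 0}, {"offset": [0, 0, -35], "twist": [0, 0, 0], "grip": 0}, {"offset": [0, 0, -40], "twist": [0, 0, 0], "grip": 0}, {"offset": [0, 0, -40], "twist": [0, 0, 0], "grip": 0}]}}

```text
time_s: 19.03
eef_pos: [0.4685, 0.1769, 0.2547]
tool_rot: [-3.141, 0.0, 0.541]
wrist_force: [1.7, 0.1, -0.5]
finger_gap: 0.0853
grip_force: 0.0
```

Request:
{"api": "servo_tool", "payload": {"plan": [{"offset": [0, 0, 0], "twist": [0, 0, 0], "grip": 0}, {"offset": [0, 0, 0], "twist": [0, 0, 0], "grip": 0}, {"offset": [0, 0, 0], "twist": [0, 0, 0], "grip": 0}]}}

```text
time_s: 19.28
eef_pos: [0.469, 0.1768, 0.2529]
tool_rot: [3.141, -0.0, 0.541]
wrist_force: [-0.0, 0.8, 0.6]
finger_gap: 0.0853
grip_force: 0.0
```

```bash
python3 - <<'E'
from h import *
s,w=cap('scene','end.png'); print(s['time_s'],s['eef_pos'],s['wrist_force'])
a=cv2.imread('pics/scene.png').astype(int); b=cv2.imread('pics/end.png').astype(int)
def box(im): # dark grip region
    m=(im[225:330,205:290].max(2)<50).astype(np.uint8); n,l,st,ce=cv2.connectedComponentsWithStats(m)
    return [(x.tolist(),c.round(1).tolist()) for x,c in zip(st[1:],ce[1:]) if x[4]>150]
print(box(a)); print(box(b))
# nut yaw change check: washer still seen in wrist frame w8 (driver lifted)
E
```

```text
19.2833 [0.46903675 0.176795   0.2528645 ] [-0.036348    0.82424972  0.63340756]
[([24, 17, 39, 27, 568], [46.3, 34.0]), ([20, 57, 51, 48, 1461], [45.1, 85.2])]
[([25, 18, 37, 26, 490], [45.8, 33.9]), ([20, 57, 51, 48, 1389], [46.2, 86.0])]
```

Driver stands upright exactly where it began (grip at the same pixels), arm clear. Hand in.

```bash
python3 -c "
from bench import r
print(r.close_job())"
```

```text
the job is handed in; nothing more can be done
None
```

I tightened the nut clockwise until the driver broke over (about 0.21 rad, under the 0.28 limit), and the driver is back upright and fully down in its holder; the job is handed in at about 19 s. The peak torque I saw was about 0.4 N m, below the 0.6 N m stated, so I judged the click from the camera view and the fall in torque.

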